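Get the bottom ink carton out for loading and restack the others

TASK

The longest carton, at the bottom of the stack, is wanted in the loading tray: lift the two cartons above it off one at a time, top one first, and set them aside on the cutting mat, then lay the long carton flat inside the tray, lengthwise, within its rim. Then restack the other two on the stacking board, in the same order as before, centred on it and lined up with its length, the shortest carton on top. Keep every carton upright and set it down without dropping it, and leave everything else on the bench where it stands.

Things in the scene. Friction and masses are not known exactly. Their poses are not given: they have to be found in the camera images.
- long_carton_c (a point): the longest carton, at the bottom of the stack, standing on the stacking board; about 0.3 to 0.6 kg: brown cardboard carton 180 mm long (its x), 58 mm wide (its y), 60 mm tall; this point is its centre, half-way up. Rigid and closed; grip it across its width
- mid_carton_c (a point): the middle-sized carton, standing on the longest one; about 0.2 to 0.4 kg: brown cardboard carton 145 mm long (its x), 58 mm wide (its y), 50 mm tall; this point is its centre, half-way up. Rigid and closed; grip it across its width
- short_carton_c (a point): the shortest carton, on top of the stack; about 0.15 to 0.3 kg: brown cardboard carton 105 mm long (its x), 54 mm wide (its y), 44 mm tall; this point is its centre, half-way up. Rigid and closed; grip it across its width
- board_top (a point): middle of the upper face of the stacking board, a fixed plywood board 210 mm (x) by 90 mm (y) on runners, its upper face 20 mm above the bench; x runs along its length
- tray_floor (a point): middle of the inner floor of the loading tray, a fixed open sheet-steel tray, inside 200 mm (x) by 76 mm (y), floor 3 mm above the bench, rim 13 mm above that floor, walls 3 mm thick; x runs along its length
- mat_top (a point): middle of the upper face of the dark cutting mat, fixed on the bench between the board and the tray, 240 mm (x) by 220 mm (y), 3 mm thick, empty at the start. The board may be on the left of it and the tray on the right, or the other way round
- ink_a: bystander: white ink bottle, 52 mm across, 120 mm tall; origin at the centre of its underside
- ink_b: bystander: white ink bottle like the other, 52 mm across, 120 mm tall; origin at the centre of its underside
- core: bystander: empty cardboard film core standing on end, 60 mm across, 100 mm tall; origin at the centre of its underside
- tape: bystander: roll of packing tape lying flat, 90 mm across, 48 mm tall; origin at the centre of its underside
- jar: bystander: white jar, 68 mm across, 85 mm tall; origin at the centre of its underside
- scraper: bystander: spatula-shaped scraper lying flat, 190 mm long; origin at its underside
- tin: bystander: small plain aluminium tin, 70 x 50 x 40 mm; origin at the centre of its underside
Not all that is in view belongs to the job. Leave any purple look-alike of the part that bears short_carton_c alone.

How it is judged:
By the outcome, as a careful person would: the job done as asked, in the order asked, and still so for the second after the job is handed in, with the robot touching nothing.
It also fails if it takes over 72 s, if anything falls off the work surface, if the arm or the gripper's body presses on something with over 40 N, if the wrist force passes 120 N, or if a joint passes its speed limit or range.

ROBOT

A 6-joint arm with a two-finger parallel gripper is mounted at the origin on the work surface. World frame = base frame: x ahead of the robot, y to its left, z up, the work surface at z = 0. Lengths are in mm, angles in rad, forces in N, time in s.
With the tool pointing down it reaches from about 275 to 750 mm from the base axis. Payload 10.2 kg.
Tool frame: the origin (TCP) lies midway between the tips of the shut fingers; the grasp point (between the pads) lies 19 mm behind it; z points along the fingers, y is the line along which they close (so a half turn about z gives the same grasp; the last joint's range is limited). The gripper opens to 85 mm and grips with 20 to 120 N. Pads are 22 mm wide; open, the fingers measure 114 mm over their backs; the gripper's body (76 mm by 85 mm) begins 54 mm behind the grasp point. The pads swing forward as they close: fully open they stand 13 mm farther back than shut.
Start: joints at [-1.326, 0.313, 1.498, -0, 1.331, -0.223], TCP at [236.724, -468.607, 231.294] pointing down, gripper open.
Joint ranges: [-2.94, 2.94], [-0.97, 2.17], [0.19, 2.56], [-1.23, 4.37], [0.02, 3.11], [-2.88, 2.88]. Speed limits (rad/s): [2.39, 2.39, 3.01, 3.14, 3.14, 3.14].

INTERFACE

Orientations are given as a unit quaternion [w, x, y, z].
In Python, from rig import ctrl gives the robot as it stands.
- The arm moves only by the tool send_rows, never from a script. Its argument "targets" is a list of rows, each a list of 7 numbers: the closure, from -1 (fully open) to 1 (shut), so that 0 is half open, then the shift along the tool's x, y, z in m, then the turn, a rotation vector about the tool's x, y, z in rad. In form: [[claw, dx, dy, dz, ax, ay, az], ...]. A call has exactly 10 rows; each row shifts and turns the commanded pose from where the row before left it, along the tool's axes as they then stand; what a row does not reach is not made up. A row lasts 1/8 s, in which the tool goes at most 62.5 mm and 10.7 degrees, less where a joint would pass 70% of its speed; a pose out of reach is approached as far as the arm can. A call with a gripper value outside its range is refused whole. The fingers move at their own pace and stop on an object; "squeeze" is the grip in N (left out, the last holds). Time passes only in rows, so rows that do not move let the fingers close, or fill a call up. It gives the time, the measured TCP pose, the force, the opening and the grip force at its end, in the units of the state.
- ctrl.sense(): the state, without advancing time (a new reading comes with each control period).
- ctrl.capture(name): name is "scene" or "top" or "wrist"; returns a dict with "img" (420x560x3 uint8, red, green, blue), "camera_matrix" (3x3 intrinsics, pixels), "R" (3x3) and "t" (3): a world point X has camera coordinates R X + t. Camera axes: x right, y down, z forward; pixel columns grow to the right and rows downward; lengths in mm; the calibration is good to about 2 mm. A picture is of the moment at which its call begins. There is no depth.
- ctrl.finish_job(): hands the job in; it is judged then, once.
Trained networks look in a picture, given as the dict that the camera call returned (one of the last four; its "shot" number tells which), for a name from the list of things; names that differ only in an ending like _2 or _b are one class to them, and where a whole thing is asked for, a point or a joint stands for the part that bears it (a point fixed in the world has none). Each returns a list of dicts, best first, with "score" (0 to 1); they miss things now and then, are a little off and sometimes report something else, mostly with a low value. They report only what shows in the picture. A call takes as long as a camera call. They do not tell look-alikes from the thing itself.
- ctrl.boxes_of(query, picture): "extent" ([left, top, width, height] in pixels, round what is visible of it).
- ctrl.landmark_of(query, picture): "point" ([column, row] in pixels: a listed point, or the origin of a listed thing).
The state is a dict: "time_s": time; "joints": joint angles; "dq": joint speeds; "tau": joint torques, N m; "eef_pos": TCP position; "ee_rot": TCP orientation; "force": force on the tool from outside, world axes, zero at the start; "wrist_torque": the same for the moment, N m; "grip_width": opening from 0.0 (shut) to 1.0 (fully open); "grip_force": force on a finger pad.
Only numpy, scipy, OpenCV 4.12 (cv2) and the standard library are available. Lean on these libraries where they do the work, as an engineer would, in place of code of your own. Each camera call takes 0.05 s, during which the arm holds its last target. There are 200 camera calls.

## Working session

There is one attempt and no reset: what is moved stays moved. The work goes in short steps, Python scripts to look and compute and a tool call to move; the robot and the scene stay as the last step left them, time stands still between calls to the robot, and variables do not carry over. Pictures are saved under pics/ and viewed, at most 10 in all, crops included, and the job is handed in when it is done.

Besides the shell and the picture viewer there is one more tool, called after "Request:" as name(argument=value, ...), one argument or row to a line, values as JSON. send_rows: Moves the arm, as the interface text tells. Its arguments: {"type":"object","properties":{"targets":{"type":"array"},"squeeze":{"type":"number"}},"required":["targets"]}

```bash
mkdir -p pics; ls; cat > h.py <<'E'
import numpy as np, cv2
from rig import ctrl
def ray(p,px):
    K,R,t=map(np.array,(p["camera_matrix"],p["R"],p["t"]))
    d=R.T@np.linalg.inv(K)@np.array([px[0],px[1],1.]); return -R.T@t,d
def onz(p,px,z):
    c,d=ray(p,px); return c+d*(z-c[2])/d[2]
def proj(p,X):
    K,R,t=map(np.array,(p["camera_matrix"],p["R"],p["t"]))
    q=K@(R@np.array(X,float)+t); return q[:2]/q[2]
def save(p,n): cv2.imwrite(f"pics/{n}.png",p["img"][:,:,::-1])
E
python3 - <<'E'
from h import *
np.set_printoptions(precision=1,suppress=True)
Z=dict(long_carton_c=50,mid_carton_c=105,short_carton_c=152,board_top=20,tray_floor=3,mat_top=3,ink_a=0,core=0,tape=0,jar=0,scraper=0,tin=0)
for n in("top","scene"):
    p=ctrl.capture(n); save(p,n+"0"); print(n,ray(p,[280,210]))
    for k,z in Z.items():
        for r in ctrl.landmark_of(k,p)[:3]:
            if r["score"]>.3: print(k,round(r["score"],2),np.array(r["point"]),onz(p,r["point"],z)[:2])
print(ctrl.sense())
a,b=cv2.imread("pics/top0.png"),cv2.imread("pics/scene0.png")
E
```

```text
pics
top (array([ 434.7,  -87.6, 1507.4]), array([ 0.1,  0. , -1. ]))
long_carton_c 0.88 [349.4 199.3] [ 577.4 -264. ]
long_carton_c 0.51 [253.  134.2] [759.6   5.8]
long_carton_c 0.48 [200.5 140.8] [740.3 153.4]
mid_carton_c 0.72 [347.7 194.3] [ 585.4 -252.9]
short_carton_c 0.92 [397.4 140. ] [ 722.9 -376.4]
short_carton_c 0.58 [358.3 194.3] [ 580.5 -274.7]
board_top 0.96 [348.8 204.9] [ 564.4 -265.9]
tray_floor 0.91 [142.8 224.4] [506.1 323.4]
mat_top 0.76 [249.2 223.2] [511.6  17. ]
mat_top 0.71 [162.8 289.1] [321.8 261.5]
mat_top 0.37 [350.4 192.5] [ 601.6 -272.6]
ink_a 0.71 [197.6 139.1] [755.7 170.3]
ink_a 0.64 [252.9 134.2] [770.8   9.3]
core 0.83 [312.6 135.8] [ 766.7 -164. ]
tape 0.71 [357.8 192.6] [ 601.8 -294.2]
tape 0.65 [162.4 287.1] [327.3 263.5]
jar 0.63 [332.4 296.1] [ 306.2 -221.4]
scraper 0.84 [379.6 304.6] [ 283.6 -354.7]
scraper 0.62 [423.7 200.2] [ 581.  -482.4]
tin 0.47 [312.3 135.7] [ 767.  -163.2]
scene (array([1117.1,  244. ,  801.8]), array([-0.6, -0.3, -0.7]))
long_carton_c 0.72 [208.6 211.9] [ 575.4 -267. ]
mid_carton_c 0.9 [204.1 200.9] [ 590.7 -261.5]
sh
[... 356 characters left out ...]
a 0.33 [204.3 181.5] [ 445.9 -386.8]
core 0.98 [196.5 297.2] [ 769.  -162.6]
core 0.51 [202.5 182.8] [ 453.1 -387.8]
tape 0.6 [433.7 241.6] [332.1 260.4]
jar 0.73 [274.4 177.3] [ 324.7 -219.1]
jar 0.5 [432.6 238.1] [321.8 254.8]
scraper 0.96 [243.9 153.5] [ 275.3 -360.4]
tin 0.66 [150.6 199.5] [ 582.6 -469.5]
{'time_s': 1.3, 'joints': array([-1.3,  0.3,  1.5, -0. ,  1.3, -0.2]), 'dq': array([ 0.,  0.,  0.,  0.,  0., -0.]), 'tau': array([  0. , -41.2, -26. ,  -0. ,   0. ,  -0. ]), 'eef_pos': array([ 236.7, -468.6,  231.3]), 'ee_rot': array([-0. ,  1. ,  0.2, -0. ]), 'force': array([-0.1, -0.5,  0.1]), 'wrist_torque': array([ 0., -0., -0.]), 'grip_force': 0.0, 'grip_width': 1.0017436720261446}
```

```bash
python3 - <<'E'
import cv2
a=cv2.imread("pics/top0.png"); 
cv2.imwrite("pics/t1.png",cv2.resize(a[120:320,100:200],None,fx=3,fy=3,interpolation=2)) if 0 else None
s=cv2.resize(a[140:265,295:425],None,fx=5,fy=5,interpolation=cv2.INTER_CUBIC); cv2.imwrite("pics/stack.png",s[:600])
s=cv2.resize(a[115:320,100:440],None,fx=2.3,fy=2.3,interpolation=cv2.INTER_CUBIC); cv2.imwrite("pics/all.png",s)
E
```

```text
(no output)
```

View pics/all.png

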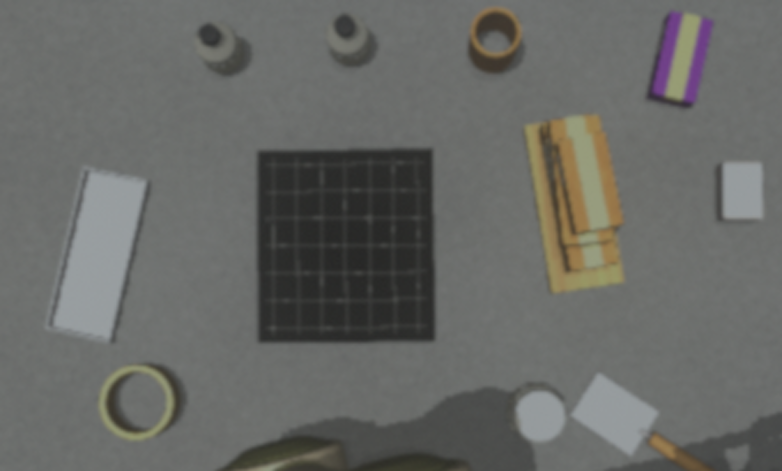

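View pics/stack.png

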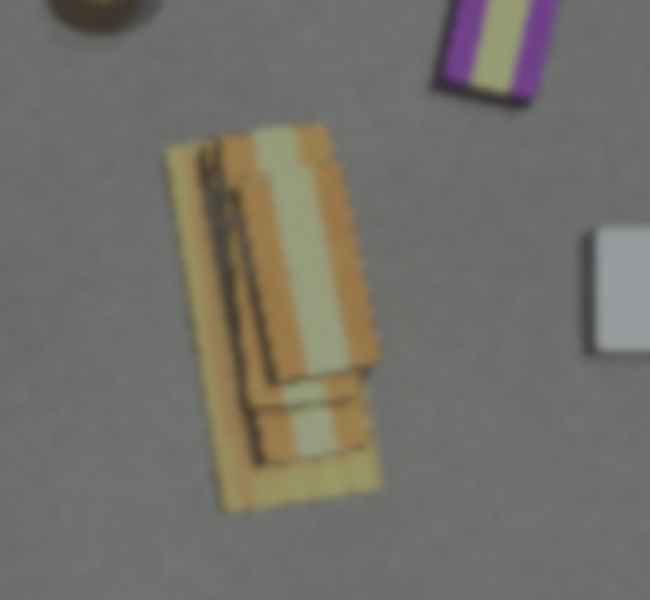

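View pics/scene0.png

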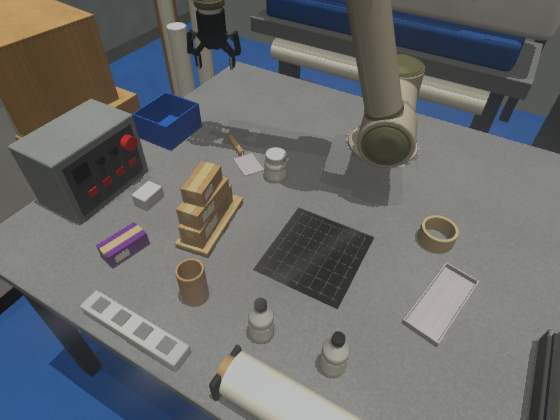

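The top view shows the stack on the board at right. The short top carton (crop corners (235,180), (340,163), (380,362), (275,382)) is slightly rotated relative to the board. The mat is in the centre and clear, the tray is at left, and the purple look-alike is far right.

```bash
cat >> h.py <<'E'
from scipy.spatial.transform import Rotation as Rn
def tool(s=None):
    s=s or ctrl.sense(); w,x,y,z=s["ee_rot"]; return np.array(s["eef_pos"]),Rn.from_quat([x,y,z,w])
def yawx():  # world heading of tool x, deg
    m=tool()[1].as_matrix(); return np.degrees(np.arctan2(m[1,0],m[0,0]))
def go(x,y,z,head):
    """deltas to TCP x,y,z with tool x heading (deg, mod 180) : shift in present axes (mm), turn about tool z (rad)"""
    P,R=tool(); d=R.as_matrix().T@(np.array([x,y,z])-P)
    a=(head-yawx()+90)%180-90
    Rt=Rn.from_euler('z',a,degrees=True)*R
    d2=Rt.as_matrix().T@(np.array([x,y,z])-P)
    print("pos",P.round(1),"head",round(yawx(),2),"| shift before turn mm",d.round(1),"| after turn",d2.round(1),"| turn az",round(-np.radians(a),4),"tilt",(R.as_matrix()[:,2]).round(4))
E
python3 - <<'E'
from h import *
np.set_printoptions(precision=1,suppress=True)
p=ctrl.capture("top"); w=ctrl.capture("wrist")
def seg(c,z,off,sc):
    X=np.array([onz(p,[u/sc+off[0],v/sc+off[1]],z)[:2] for u,v in c]); print(X.tolist()) if 0 else None
    r=cv2.minAreaRect(X.astype(np.float32)); e=(X[0]-X[3])+(X[1]-X[2]); print("c",X.mean(0),"L",np.linalg.norm(X[0]-X[3]),np.linalg.norm(X[0]-X[1]),"ang",np.degrees(np.arctan2(e[1],e[0])))
S=(295,140)
seg([(237,180),(340,163),(380,362),(275,382)],174,S,5)
seg([(165,148),(325,125),(382,488),(225,512)],20,S,5)
A=(100,115)
seg([(85,167),(149,179),(112,342),(47,327)],16,A,2.3)
seg([(259,151),(432,149),(434,340),(260,341)],3,A,2.3)
P,R=tool(); M=R.as_matrix(); print(P,yawx(),M)
c,d=ray(w,[280,210]); print("cam in tool",M.T@(c-P),"axis",M.T@d,w["camera_matrix"])
E
```

```text
c [ 578.2 -267.3] L 104.82273511669011 53.15662666627316 ang 10.767405051135828
c [ 568.5 -268.8] L 209.50737500244978 91.91875186946213 ang 8.97361697535846
c [503.3 320. ] L 203.49731688316618 81.74304376583936 ang -11.728539330632508
c [516.7  13.3] L 237.53035004960716 217.1095133503117 ang 1.0752037149542866
[ 236.7 -468.6  231.3] 26.803947220200588 [[ 0.9  0.5 -0. ]
 [ 0.5 -0.9  0. ]
 [-0.  -0.  -1. ]]
cam in tool [  78.5   -0.4 -143. ] axis [-0.3  0.   0.9] [[370.2   0.  279.6]
 [  0.  370.2 205.3]
 [  0.    0.    1. ]]
```

```bash
python3 -c "
from h import *
go(545,-270,330,10)"
```

```text
pos [ 236.7 -468.6  231.3] head 26.8 | shift before turn mm [364.7 -38.3 -98.7] | after turn [ 338.1 -142.1  -98.7] | turn az 0.2933 tilt [-0.  0. -1.]
```

Request:
send_rows(
  targets=[
    [-1,0,0,-0.02,0,0,0.147],
    [-1,0,0,-0.03,0,0,0.146],
    [-1,0.0483,-0.0203,-0.01,0,0,0],
    [-1,0.0483,-0.0203,-0.01,0,0,0],
    [-1,0.0483,-0.0203,-0.01,0,0,0],
    [-1,0.0483,-0.0203,-0.01,0,0,0],
    [-1,0.0483,-0.0203,-0.009,0,0,0],
    [-1,0.0483,-0.0203,0,0,0,0],
    [-1,0.0483,-0.0203,0,0,0,0],
    [-1,0,0,0,0,0,0],
  ],
  squeeze=40,
)

```text
time_s: 2.65
eef_pos: [547.0, -267.7, 329.5]
ee_rot: [-0.0, 0.996, 0.089, -0.0]
force: [-0.3, 0.9, 0.4]
grip_width: 1.0
grip_force: 0.0
```

```bash
python3 - <<'E'
from h import *
w=ctrl.capture("wrist"); save(w,"w1"); np.savez("w1.npz",**{k:w[k] for k in("img","camera_matrix","R","t")}); go(545,-270,330,10)
for k in("short_carton_c","mid_carton_c","long_carton_c","board_top"):print(k,ctrl.landmark_of(k,w)[:1])
cv2.imwrite("pics/w1b.png",cv2.resize(w["img"][:,:,::-1],(800,600),interpolation=2))
E
```

```text
pos [ 545.7 -269.   329.7] head 10.15 | shift before turn mm [-0.9  0.9 -0.3] | after turn [-0.9  0.9 -0.3] | turn az 0.0025 tilt [-7.e-04  3.e-04 -1.e+00]
short_carton_c [{'point': [283.9, 143.0], 'score': 0.92}]
mid_carton_c []
long_carton_c [{'point': [282.6, 139.3], 'score': 0.22}]
board_top [{'point': [57.4, 131.1], 'score': 0.34}]
```

View pics/w1b.png

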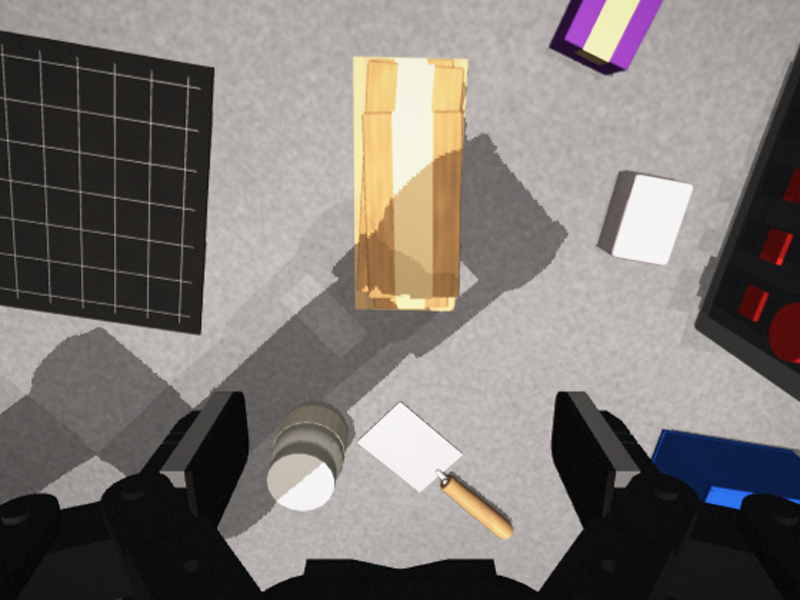

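The wrist view shows the stack with the short carton's top face between about (363,112), (465,111), (460,298) and (367,297). The board corners are near (353,57), (468,59) and (356,308), and the mat's edge is at left.

```bash
python3 - <<'E'
from h import *
np.set_printoptions(precision=1,suppress=True)
w=dict(np.load("w1.npz"))
f=lambda u,v,z:onz(w,[u*.7,v*.7],z)
for c,z in (((363,112),174),((465,111),174),((460,298),174),((367,297),174),((353,57),20),((468,59),20),((356,308),20),((454,311),20),((214,67),3),((200,334),3)): print(c,f(*c,z)[:2])
print(onz(w,[283.9,143],152))
i=w["img"][:,:,::-1][25:230,235:345]; i=cv2.convertScaleAbs(i,alpha=.75)
cv2.imwrite("pics/w1c.png",cv2.resize(cv2.rotate(i,cv2.ROTATE_90_CLOCKWISE),None,fx=3.9,fy=3.9,interpolation=2))
E
```

```text
(363, 112) [ 625.8 -233.2]
(465, 111) [ 636.  -286.7]
(460, 298) [ 532.7 -306.5]
(367, 297) [ 523.4 -251.9]
(353, 57) [ 665.6 -208.5]
(468, 59) [ 680.3 -297.7]
(356, 308) [ 459.3 -242.9]
(454, 311) [ 472.3 -331. ]
(214, 67) [639.4 -95.8]
(200, 334) [400.3 -99.7]
[ 578.4 -265.3  152. ]
```

View pics/w1c.png

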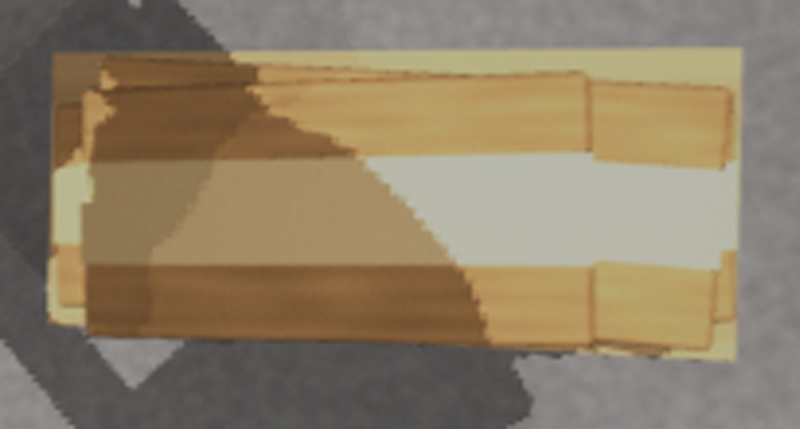

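```bash
python3 - <<'E'
from h import *
np.set_printoptions(precision=1,suppress=True)
w=dict(np.load("w1.npz"))
def q(C,z):
    X=np.array([onz(w,[235+y/3.9,25+204.5-x/3.9],z)[:2] for x,y in C]); e=X[0]-X[3]+X[1]-X[2]
    print(X.tolist(),"c",X.mean(0),"L",np.linalg.norm(X[0]-X[3]),np.linalg.norm(X[1]-X[2]),np.linalg.norm(X[0]-X[1]),"ang",np.degrees(np.arctan2(e[1],e[0])))
q([(588,74),(592,347),(87,335),(90,88)],174)
q([(742,47),(737,360),(48,323),(53,53)],20)
E
python3 -c "
from h import *
go(578,-268,200,10.9)"
```

```text
[[625.5130030960396, -233.1441386532564], [635.7620365468856, -285.5264921813301], [533.7563264713908, -305.2653883467797], [524.8248656775529, -252.27797647193742]] c [ 580.  -269.1] L 102.49002276551434 103.89797355981636 53.375590374408596 ang 10.856397347706016
[[666.2295003779311, -208.34006593180084], [680.9882781315177, -297.2030669451305], [473.0323579718029, -330.8911943807611], [458.7083486441168, -242.21669532908655]] c [ 569.7 -269.7] L 210.26805377006232 210.66692825309096 90.08026681729352 ang 9.236567984972238
pos [ 544.2 -270.7  330.5] head 9.93 | shift before turn mm [ 33.7   3.1 130.5] | after turn [ 33.7   3.7 130.5] | turn az -0.0169 tilt [ 1.e-04 -3.e-04 -1.e+00]
```

Request:
send_rows(
  targets=[
    [-1,0.0342,0.005,0.02,0,0,-0.0157],
    [-1,0,0,0.05,0,0,0],
    [-1,0,0,0.05,0,0,0],
    [-1,0,0,0.04,0,0,0],
    [-1,0,0,0.03,0,0,0],
    [-1,0,0,0,0,0,0],
    [0.5,0,0,0,0,0,0],
    [1,0,0,0,0,0,0],
    [1,0,0,0,0,0,0],
    [1,0,0,0,0,0,0],
  ],
  squeeze=40,
)

```text
time_s: 4.15
eef_pos: [580.0, -269.3, 142.3]
ee_rot: [0.001, 0.995, 0.095, 0.001]
force: [-1.7, 1.9, 6.4]
grip_width: 0.628
grip_force: 43.4
```

```bash
cat >> h.py <<'E'
def plan(P,h,Q,h2):
    """commanded pose P,h -> Q,h2 : shift in axes at h and at h2, az"""
    w=np.array(Q,float)-np.array(P,float); a=(h2-h+90)%180-90
    for k in (h,h+a):
        c,s=np.cos(np.radians(k)),np.sin(np.radians(k)); print("head",round(k,2),"shift",np.round([c*w[0]+s*w[1],s*w[0]-c*w[1],-w[2]],1),end=" ")
    print("az",round(-np.radians(a),4))
E
python3 -c "
from h import *
s=ctrl.sense();print(s['eef_pos'],s['grip_width'],s['grip_force'],s['force'],yawx())
plan((579.5,-269,240),10.9,(505,-43,240),0)
plan((579.5,-269,240),10.9,(530,-43,240),0)"
```

```text
[ 579.979571   -269.30396594  142.30737397] 0.6279141263112636 43.37533235549927 [-1.69290978  1.86316072  6.36347618] 10.914553504114913
head 10.9 shift [ -30.4 -236.    -0. ] head -0.0 shift [ -74.5 -226.    -0. ] az 0.1902
head 10.9 shift [  -5.9 -231.3   -0. ] head -0.0 shift [ -49.5 -226.    -0. ] az 0.1902
```

Request:
send_rows(
  targets=[
    [1,0,0,-0.015,0,0,0],
    [1,0,0,-0.045,0,0,0],
    [1,0,0,0,0,0,0.0951],
    [1,0,0,0,0,0,0.0951],
    [1,-0.0129,-0.0452,0,0,0,0],
    [1,-0.0129,-0.0452,0,0,0,0],
    [1,-0.0129,-0.0452,0.02,0,0,0],
    [1,-0.0129,-0.0452,0.03,0,0,0],
    [1,-0.0129,-0.0452,0.03,0,0,0],
    [1,0,0,0,0,0,0],
  ],
)

```text
time_s: 5.4
eef_pos: [513.3, -40.1, 119.3]
ee_rot: [-0.001, 1.0, 0.002, -0.002]
force: [-0.0, -1.0, -1.5]
grip_width: 0.623
grip_force: 43.3
```

```bash
python3 -c "
from h import *
w=ctrl.capture('wrist');save(w,'w2')
for i in range(2):
  s=ctrl.sense();print(s['eef_pos'],s['grip_width'],s['grip_force'],s['force'],yawx());ctrl.capture('wrist')"
```

```text
[514.81416814 -41.95556563 120.68600305] 0.6255497610200198 43.33319664001465 [ 0.45760174 -0.64408052 -1.14361559] 0.12915014609776046
[515.58228061 -43.03430181 121.31457397] 0.6244215708797783 43.34795594215393 [ 0.53893493 -1.01501913 -1.04576318] 0.05710665075411085
```

Request:
send_rows(
  targets=[
    [1,0,0,0.05,0,0,0],
    [1,0,0,0.04,0,0,0],
    [1,0,0,0.012,0,0,0],
    [1,0,0,0.002,0,0,0],
    [1,0,0,0.001,0,0,0],
    [1,0,0,0.001,0,0,0],
    [1,0,0,0,0,0,0],
    [1,0,0,0,0,0,0],
    [1,0,0,0,0,0,0],
    [1,0,0,0,0,0,0],
  ],
)

```text
time_s: 6.8
eef_pos: [515.6, -43.1, 15.3]
ee_rot: [0.0, 1.0, 0.0, 0.001]
force: [-0.5, -1.0, 6.2]
grip_width: 0.628
grip_force: 44.5
```

```bash
python3 -c "
from h import *
plan((515,-43,75),0,(535,-269,290),9.2)"
```

```text
head 0 shift [  20.  226. -215.] head 9.2 shift [ -16.4  226.3 -215. ] az -0.1606
```

Request:
send_rows(
  targets=[
    [0,0,0,0,0,0,0],
    [-0.6,0,0,0,0,0,0],
    [-1,0,0,-0.01,0,0,0],
    [-1,0,0,-0.05,0,0,0],
    [-1,0,0,-0.055,0,0,0],
    [-1,0.005,0.04,-0.055,0,0,0],
    [-1,0.005,0.046,-0.055,0,0,0],
    [-1,0.005,0.05,-0.03,0,0,0],
    [-1,0.005,0.05,-0.02,0,0,0],
    [-1,0,0.04,0,0,0,-0.16],
  ],
)

```text
time_s: 8.05
eef_pos: [534.0, -261.5, 279.8]
ee_rot: [0.001, 0.997, 0.082, 0.001]
force: [0.0, 0.0, -0.0]
grip_width: 1.0
grip_force: 0.0
```

```bash
python3 - <<'E'
from h import *
ctrl.capture("wrist");ctrl.capture("wrist");w=ctrl.capture("wrist"); np.savez("w2.npz",**{k:w[k] for k in("img","camera_matrix","R","t")}); go(535,-269,289.3,9.2)
print(proj(w,(515,-43,47)),proj(w,(575,-269,130)))
i=w["img"][:,:,::-1][0:260,0:400]
cv2.imwrite("pics/w2c.png",cv2.resize(i,None,fx=2,fy=2,interpolation=2))
E
```

```text
pos [ 533.4 -260.8  277.5] head 9.02 | shift before turn mm [  0.3   8.4 -11.8] | after turn [  0.2   8.4 -11.8] | turn az -0.0031 tilt [-5.e-04  4.e-04 -1.e+00]
[ 62.2188555  149.35690315] [296.28818631 137.11295936]
```

View pics/w2c.png

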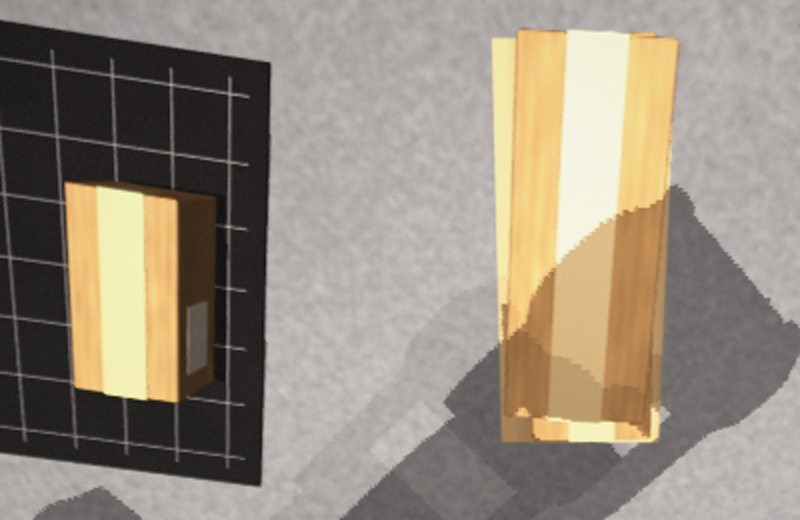

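The short carton stands upright on the mat at about (125,290) in this crop. The mid carton's top face has corners near (517,30), (679,38), (652,430) and (505,416).

```bash
python3 - <<'E'
from h import *
np.set_printoptions(precision=1,suppress=True)
w=dict(np.load("w2.npz"))
def q(C,z):
    X=np.array([onz(w,[x/2,y/2],z)[:2] for x,y in C]); e=X[0]-X[3]+X[1]-X[2]
    print(X.tolist(),"c",X.mean(0),"L",np.linalg.norm(X[0]-X[3]),np.linalg.norm(X[1]-X[2]),np.linalg.norm(X[0]-X[1]),np.linalg.norm(X[3]-X[2]),"ang",np.degrees(np.arctan2(e[1],e[0])))
q([(517,30),(679,38),(652,430),(505,416)],130)
q([(66,183),(178,199),(179,402),(75,387)],47)
i=w["img"][:,:,::-1][170:240,235:345]; i=cv2.convertScaleAbs(i,alpha=1.1)
cv2.imwrite("pics/w2d.png",cv2.resize(i,None,fx=7,fy=7,interpolation=2))
P=[]
for _ in range(4): P.append(np.r_[ctrl.sense()["eef_pos"],yawx()]); ctrl.capture("wrist")
print(np.mean(P,0),np.std(P,0))
E
```

```text
[[655.0949478686667, -227.785331023803], [661.7315423095669, -284.86025013641597], [515.6478262201223, -304.5300704521078], [511.97765637358975, -243.3359999444448]] c [ 586.1 -265.1] L 143.95965555934848 147.40201470045466 57.45947073794102 61.30403259165929 ang 6.9436013807763315
[[567.3027935128807, -16.24704198614154], [568.4018829865769, -69.56834707609187], [464.063964810386, -70.40868346520719], [463.7073855042528, -16.521981567876253]] c [515.9 -43.2] L 103.59577284931899 104.34130215110591 53.33263141986107 53.887881663444254 ang 0.307310013893633
[ 533.7 -259.4  277.7    9.1] [0.2 0.9 0.1 0.1]
```

View pics/w2d.png

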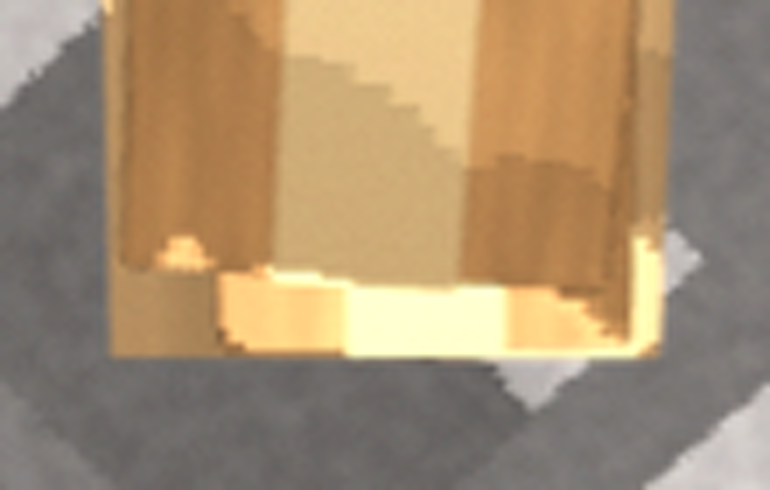

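The mid carton's near edge runs from (120,265) to (607,292) in this crop. The long carton's lit end shows below it.

```bash
python3 - <<'E'
from h import *
np.set_printoptions(precision=1,suppress=True)
w=dict(np.load("w2.npz"))
X=np.array([onz(w,c,130)[:2] for c in ((258.5,15),(339.5,19),(321.7,211.7),(252.1,207.9))]); e=X[0]-X[3]+X[1]-X[2]
print(X.tolist(),"c",X.mean(0),np.degrees(np.arctan2(e[1],e[0])),np.linalg.norm(X[0]-X[3]),np.linalg.norm(X[1]-X[2]),np.linalg.norm(X[3]-X[2]))
c=X.mean(0); plan((533.7,-260,277.7),9.1,(c[0],c[1],92),np.degrees(np.arctan2(e[1],e[0])))
E
```

```text
[[655.0949478686667, -227.785331023803], [661.7315423095669, -284.86025013641597], [517.925282205952, -300.435956147498], [512.0112160315393, -242.9976605537977]] c [ 586.7 -264. ] 6.125340603392629 143.89012921728903 144.64730575690712 57.741960301193686
head 9.1 shift [ 51.7  12.4 185.7] head 6.13 shift [ 52.3   9.7 185.7] az 0.0519
```

Request:
send_rows(
  targets=[
    [-1,0.0517,0.0124,0,0,0,0.052],
    [-1,0,0,0.05,0,0,0],
    [-1,0,0,0.05,0,0,0],
    [-1,0,0,0.05,0,0,0],
    [-1,0,0,0.0357,0,0,0],
    [-1,0,0,0,0,0,0],
    [0.5,0,0,0,0,0,0],
    [1,0,0,0,0,0,0],
    [1,0,0,0,0,0,0],
    [1,0,0,0,0,0,0],
  ],
)

```text
time_s: 9.65
eef_pos: [588.0, -264.1, 94.4]
ee_rot: [0.001, 0.999, 0.054, 0.002]
force: [0.4, -0.7, 6.7]
grip_width: 0.673
grip_force: 44.2
```

```bash
python3 -c "
from h import *
s=ctrl.sense();print(s['eef_pos'],s['grip_width'],s['grip_force'],s['force'],yawx())
plan((586.7,-264,142),6.1,(515,72,142),0)"
```

```text
[ 588.01468459 -264.0980564    94.38127824] 0.6732785244152448 44.21202778816223 [ 0.40125885 -0.68813019  6.69137103] 6.202794337782803
head 6.1 shift [ -35.6 -341.7   -0. ] head 0.0 shift [ -71.7 -336.    -0. ] az 0.1065
```

Request:
send_rows(
  targets=[
    [1,0,0,-0.015,0,0,0],
    [1,0,0,-0.035,0,0,0],
    [1,0,0,0,0,0,0.1065],
    [1,-0.012,-0.056,0,0,0,0],
    [1,-0.012,-0.056,0,0,0,0],
    [1,-0.012,-0.056,0,0,0,0],
    [1,-0.012,-0.056,0,0,0,0],
    [1,-0.012,-0.056,0,0,0,0],
    [1,-0.0117,-0.056,0,0,0,0],
    [1,0,0,0.03,0,0,0],
  ],
)

```text
time_s: 10.9
eef_pos: [515.0, 75.6, 114.2]
ee_rot: [-0.0, 1.0, 0.003, 0.003]
force: [1.5, -1.8, -3.6]
grip_width: 0.67
grip_force: 44.3
```

```bash
python3 -c "
from h import *
for i in range(2):
  ctrl.capture('wrist');s=ctrl.sense();print(s['eef_pos'],s['grip_width'],s['grip_force'],s['force'],yawx())"
```

```text
[512.8823241   74.17700971 109.28445767] 0.6754787300800688 44.121710658073425 [-3.36144182  0.29276222 -8.05324656] 0.2727651927686277
[513.13190824  73.18556214 110.49940321] 0.6712185294611459 44.12527084350586 [ 0.06795432 -0.4240271  -2.21563574] 0.18821307866365147
```

Request:
send_rows(
  targets=[
    [1,0,0,0.045,0,0,0],
    [1,0,0,0.035,0,0,0],
    [1,0,0,0.011,0,0,0],
    [1,0,0,0.002,0,0,0],
    [1,0,0,0.001,0,0,0],
    [1,0,0,0.001,0,0,0],
    [1,0,0,0.001,0,0,0],
    [1,0,0,0,0,0,0],
    [1,0,0,0,0,0,0],
    [1,0,0,0,0,0,0],
  ],
)

```text
time_s: 12.25
eef_pos: [515.2, 72.3, 17.3]
ee_rot: [0.0, 1.0, 0.001, 0.001]
force: [-4.8, -1.5, 9.2]
grip_width: 0.677
grip_force: 45.6
```

Request:
send_rows(
  targets=[
    [0,0,0,0,0,0,0],
    [-0.6,0,0,0,0,0,0],
    [-1,0,0,-0.01,0,0,0],
    [-1,0,0,-0.055,0,0,0],
    [-1,0,0,-0.055,0,0,0],
    [-1,0,0,-0.055,0,0,0],
    [-1,0,0.045,-0.04,0,0,0],
    [-1,0,0.057,0,0,0,0],
    [-1,0,0.057,0,0,0,0],
    [-1,0,0.057,0,0,0,0],
  ],
)

```text
time_s: 13.5
eef_pos: [514.8, -145.4, 231.8]
ee_rot: [0.0, 1.0, 0.001, 0.001]
force: [0.0, 0.3, -0.2]
grip_width: 0.998
grip_force: 0.0
```

Request:
send_rows(
  targets=[
    [-1,0,0.057,0,0,0,0],
    [-1,0,0.05,0,0,0,0],
    [-1,0,0.01,0,0,0,-0.157],
    [-1,0,0,0,0,0,0],
    [-1,0,0,0,0,0,0],
    [-1,0,0,0,0,0,0],
    [-1,0,0,0,0,0,0],
    [-1,0,0,0,0,0,0],
    [-1,0,0,0,0,0,0],
    [-1,0,0,0,0,0,0],
  ],
)

```text
time_s: 14.75
eef_pos: [515.2, -260.6, 230.8]
ee_rot: [-0.0, 0.997, 0.079, -0.0]
force: [-0.5, -0.4, -0.5]
grip_width: 0.999
grip_force: 0.0
```

```bash
python3 - <<'E'
from h import *
np.set_printoptions(precision=1,suppress=True)
w=ctrl.capture("wrist"); np.savez("w3.npz",**{k:w[k] for k in("img","camera_matrix","R","t")})
P=[]
for _ in range(4): P.append(np.r_[ctrl.sense()["eef_pos"],yawx()]); ctrl.capture("wrist")
print(np.mean(P,0),np.std(P,0))
print(ctrl.landmark_of("long_carton_c",ctrl.capture("wrist"))[:1])
i=w["img"][:,:,::-1][0:250,190:390]
cv2.imwrite("pics/w3.png",cv2.resize(cv2.rotate(i,cv2.ROTATE_90_CLOCKWISE),None,fx=3,fy=3,interpolation=2))
E
```

```text
[ 515.2 -260.7  230.8    9.1] [0. 0. 0. 0.]
[{'point': [304.2, 106.6], 'score': 0.69}]
```

View pics/w3.png

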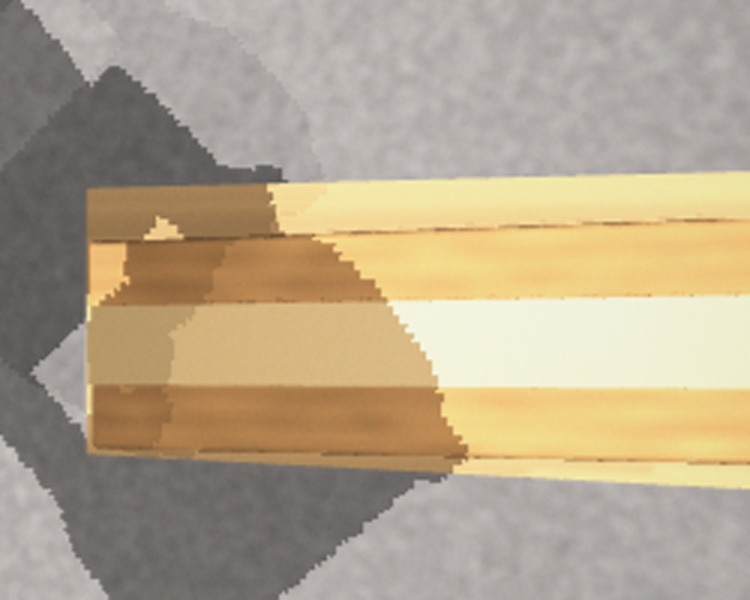

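The long carton's near end is at about (90,240)–(92,447) and its side edges run to (750,218) and (750,463). The far end is out of frame.

```bash
python3 - <<'E'
from h import *
np.set_printoptions(precision=1,suppress=True)
w=dict(np.load("w3.npz"))
f=lambda X,Y,z: onz(w,[190+Y/3,249.5-X/3],z)[:2]
a,b,c,d=f(90,240,80),f(92,447,80),f(748,463,80),f(748,218,80)
u=(c-b)+(d-a); h=np.degrees(np.arctan2(u[1],u[0])); u/=np.linalg.norm(u)
print(a,b,c,d,"W",np.linalg.norm(a-b),np.linalg.norm(c-d),h,"ctr",(a+b)/2+90*u)
print(onz(w,[304.2,106.6],50), "board near",f(87,187,20),f(87,453,20))
p=ctrl.capture("top"); save(p,"top3")
for n in("top","scene"):
  p=ctrl.capture(n)
  for k,z in(("long_carton_c",50),("tray_floor",3),("board_top",20)):
    r=ctrl.landmark_of(k,p)[0]; print(n,k,r["score"],onz(p,r["point"],z)[:2])
E
python3 - <<'E'
import cv2
a=cv2.imread("pics/top3.png")
l=cv2.resize(a[150:260,300:400],(400,440),interpolation=2);r=cv2.resize(a[175:285,110:210],(400,440),interpolation=2)
cv2.imwrite("pics/t3.png",cv2.hconcat([l,r]))
E
```

```text
[ 485.2 -257. ] [ 495.  -314.4] [ 656.7 -284. ] [ 647.6 -227. ] W 58.24239919164066 57.76690802419794 10.545338633526265 ctr [ 578.6 -269.2]
[ 579.3 -271.2   50. ] board near [ 459.3 -241.2] [ 473.6 -330.3]
top long_carton_c 0.89 [ 579.1 -258.2]
top tray_floor 0.77 [498.  327.8]
top board_top 0.81 [ 569.3 -265.1]
scene long_carton_c 0.78 [ 581.9 -269.7]
scene tray_floor 0.91 [494.7 316.4]
scene board_top 0.75 [ 577.6 -265.7]
```

View pics/t3.png

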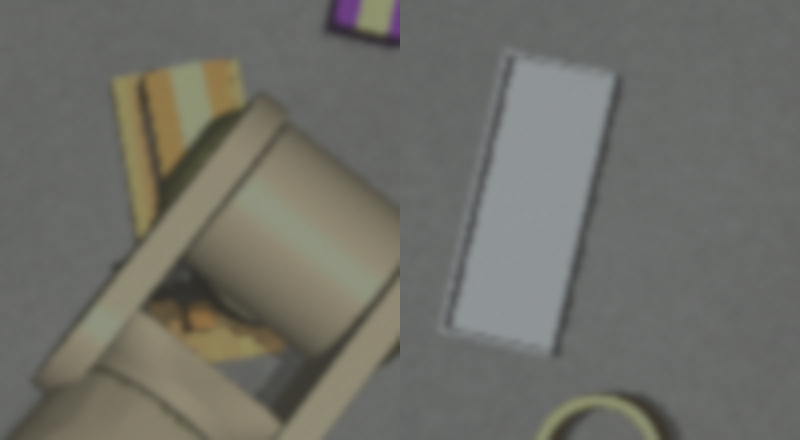

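The tray is empty. Its outer corners in the right half are near (507,48), (618,73), (557,355) and (441,331).

```bash
python3 - <<'E'
from h import *
np.set_printoptions(precision=1,suppress=True)
p=ctrl.capture("top")
g=cv2.GaussianBlur(p["img"],(3,3),0)[175:285,110:210].astype(float).mean(2)
for thr in (115,122,130):
    m=(g>thr).astype(np.uint8); n,l,s,c=cv2.connectedComponentsWithStats(m)
    k=l[55,32] if l[55,32] else 1+np.argmax(s[1:,4]); 
    pts=cv2.findContours((l==k).astype(np.uint8),0,2)[0][0][:,0,:]+[110,175]
    X=np.array([onz(p,q,3)[:2] for q in pts],np.float32); print(thr,g[55,32],cv2.minAreaRect(X))
X=np.array([onz(p,(110+(x-400)/4-.4,175+y/4-.4),16)[:2] for x,y in((507,48),(618,73),(557,355),(441,331))],np.float32);print(X.mean(0),cv2.minAreaRect(X))
plan((515.2,-260.7,230.8),9.1,(578.6,-269.2,45),10.5)
E
```

```text
115 147.33333333333334 ((503.4671325683594, 323.7839050292969), (75.04457092285156, 210.52542114257812), 78.4427719116211)
122 147.33333333333334 ((504.022216796875, 323.3824157714844), (72.27947998046875, 206.15386962890625), 78.26327514648438)
130 147.33333333333334 ((504.22705078125, 323.5028991699219), (70.40385437011719, 200.2650909423828), 78.12506103515625)
[504.1 321.2] ((503.966064453125, 320.6027526855469), (84.78998565673828, 206.80259704589844), 78.3222885131836)
head 9.1 shift [ 61.3  18.4 185.8] head 10.5 shift [ 60.8  19.9 185.8] az -0.0244
```

Request:
send_rows(
  targets=[
    [-1,0.0304,0.01,0,0,0,-0.0244],
    [-1,0.0304,0.0099,0,0,0,0],
    [-1,0,0,0.055,0,0,0],
    [-1,0,0,0.055,0,0,0],
    [-1,0,0,0.05,0,0,0],
    [-1,0,0,0.0258,0,0,0],
    [-1,0,0,0,0,0,0],
    [0.5,0,0,0,0,0,0],
    [1,0,0,0,0,0,0],
    [1,0,0,0,0,0,0],
  ],
  squeeze=60,
)

```text
time_s: 16.85
eef_pos: [579.3, -270.4, 47.1]
ee_rot: [0.001, 0.996, 0.091, 0.001]
force: [-0.3, 1.1, 6.9]
grip_width: 0.668
grip_force: 67.2
```

Request:
send_rows(
  targets=[
    [1,0,0,0,0,0,0],
    [1,0,0,0,0,0,0],
    [1,0,0,-0.015,0,0,0],
    [1,0,0,-0.045,0,0,0],
    [1,0,0,-0.055,0,0,0],
    [1,0,0,-0.055,0,0,0],
    [1,0,0,0,0,0,0.13],
    [1,0,0,0,0,0,0.13],
    [1,0,0,0,0,0,0.127],
    [1,0,0,0,0,0,0],
  ],
)

```text
time_s: 18.1
eef_pos: [578.3, -269.8, 215.5]
ee_rot: [0.0, 0.995, -0.101, -0.0]
force: [-0.1, -1.0, -4.3]
grip_width: 0.673
grip_force: 66.2
```

```bash
python3 -c "
from h import *
s=ctrl.sense();print(s['eef_pos'],s['grip_width'],s['grip_force'],s['force'],s['wrist_torque'],yawx())
plan((578.6,-269.2,215),-11.7,(510,322,215),-11.7)"
```

```text
[ 578.33948079 -269.7879193   215.54876066] 0.6733452499594602 66.17178797721863 [-0.06403283 -1.04422721 -4.25846326] [ 0.03974702  0.01674651 -0.01110647] -11.61150682813247
head -11.7 shift [-187.1 -565.    -0. ] head -11.7 shift [-187.1 -565.    -0. ] az -0.0
```

Request:
send_rows(
  targets=[
    [1,-0.017,-0.0514,0,0,0,0],
    [1,-0.017,-0.0514,0,0,0,0],
    [1,-0.017,-0.0514,0,0,0,0],
    [1,-0.017,-0.0514,0,0,0,0],
    [1,-0.017,-0.0514,0,0,0,0],
    [1,-0.017,-0.0514,0,0,0,0],
    [1,-0.017,-0.0514,0,0,0,0],
    [1,-0.017,-0.0514,0,0,0,0],
    [1,-0.017,-0.0514,0,0,0,0],
    [1,-0.017,-0.0514,0,0,0,0],
  ],
)

```text
time_s: 19.35
eef_pos: [515.6, 269.6, 215.6]
ee_rot: [-0.0, 0.995, -0.1, 0.0]
force: [1.5, 0.4, -4.1]
grip_width: 0.668
grip_force: 66.5
```

Request:
send_rows(
  targets=[
    [1,-0.0171,-0.051,0,0,0,0],
    [1,0,0,0,0,0,0],
    [1,0,0,0,0,0,0],
    [1,0,0,0,0,0,0],
    [1,0,0,0,0,0,0],
    [1,0,0,0,0,0,0],
    [1,0,0,0,0,0,0],
    [1,0,0,0,0,0,0],
    [1,0,0,0,0,0,0],
    [1,0,0,0,0,0,0],
  ],
)

```text
time_s: 20.6
eef_pos: [509.6, 321.3, 215.0]
ee_rot: [-0.0, 0.995, -0.102, -0.0]
force: [0.1, -0.0, -4.0]
grip_width: 0.673
grip_force: 67.0
```

```bash
python3 - <<'E'
from h import *
s=ctrl.sense();print(s['eef_pos'],s['grip_width'],s['force'],yawx())
w=ctrl.capture("wrist"); np.savez("w4.npz",**{k:w[k] for k in("img","camera_matrix","R","t")})
i=w["img"][:,:,::-1].copy()
c,sn=np.cos(np.radians(-11.7)),np.sin(np.radians(-11.7))
for z,L,W,col in((16,206,82,(0,0,255)),):
  q=[proj(w,(504+c*a*L/2-sn*b*W/2,322+sn*a*L/2+c*b*W/2,z)) for a,b in((1,1),(1,-1),(-1,-1),(-1,1))]; print(np.round(q,1))
  cv2.polylines(i,[np.int32(np.round(np.array(q)*16))],True,col,1,cv2.LINE_AA,4)
cv2.imwrite("pics/w4.png",cv2.resize(i[:330,120:450],None,fx=1.8,fy=1.8,interpolation=2))
E
```

```text
[509.63720885 321.30460972 215.04247701] 0.6732750958186592 [ 0.14915232 -0.02763665 -3.98157279] -11.673425663984668
[[232.8  62.5]
 [327.8  62.6]
 [319.7 275.7]
 [240.4 275.6]]
```

View pics/w4.png

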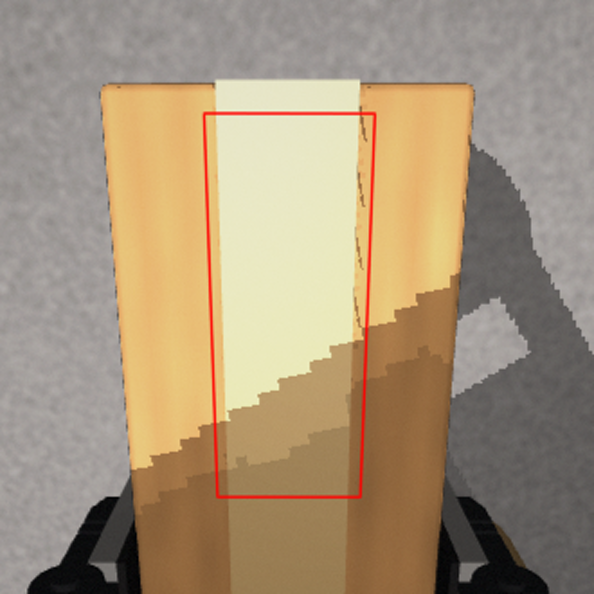

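The held carton fills the view from (102,85) to (475,85) and hides the tray completely. I'll shift aside and segment the tray numerically.

Request:
send_rows(
  targets=[
    [1,0,0.056,0,0,0,0],
    [1,0,0.057,0,0,0,0],
    [1,0,0.057,0,0,0,0],
    [1,0,0,0,0,0,0],
    [1,0,0,0,0,0,0],
    [1,0,0,0,0,0,0],
    [1,0,0,0,0,0,0],
    [1,0,0,0,0,0,0],
    [1,0,0,0,0,0,0],
    [1,0,0,0,0,0,0],
  ],
)

```text
time_s: 21.9
eef_pos: [475.2, 154.9, 215.0]
ee_rot: [-0.0, 0.995, -0.102, -0.0]
force: [-0.3, -0.8, -3.7]
grip_width: 0.671
grip_force: 67.9
```

```bash
python3 - <<'E'
from h import *
np.set_printoptions(precision=1,suppress=True,linewidth=200)
s=ctrl.sense();print(s['eef_pos'],yawx())
w=ctrl.capture("wrist"); np.savez("w5.npz",**{k:w[k] for k in("img","camera_matrix","R","t")}); save(w,"w5")
P=proj(w,(504,322,3));print(P)
g=w["img"].astype(int).mean(2)
r=int(P[1]); print(r,[(x,int(g[r-2:r+3,x].mean())) for x in range(max(0,int(P[0])-75),int(P[0])+75,2)])
x=int(P[0]); print(x,[(y,int(g[y,x-2:x+3].mean())) for y in range(10,350,4)])
E
```

```text
[475.2 154.9 215. ] -11.666819759271284
[107.1 175.5]
175 [(32, 162), (34, 163), (36, 161), (38, 161), (40, 160), (42, 158), (44, 159), (46, 156), (48, 156), (50, 158), (52, 158), (54, 157), (56, 161), (58, 214), (60, 231), (62, 61), (64, 50), (66, 51), (68, 50), (70, 135), (72, 231), (74, 232), (76, 233), (78, 232), (80, 230), (82, 231), (84, 232), (86, 232), (88, 235), (90, 235), (92, 233), (94, 232), (96, 234), (98, 234), (100, 236), (102, 236), (104, 234), (106, 235), (108, 236), (110, 236), (112, 236), (114, 236), (116, 236), (118, 235), (120, 237), (122, 234), (124, 234), (126, 235), (128, 237), (130, 237), (132, 237), (134, 237), (136, 235), (138, 237), (140, 237), (142, 237), (144, 233), (146, 52), (148, 53), (150, 52), (152, 114), (154, 166), (156, 172), (158, 171), (160, 171), (162, 167), (164, 168), (166, 175), (168, 174), (170, 173), (172, 172), (174, 174), (176, 174), (178, 171), (180, 170)]
107 [(10, 149), (14, 150), (18, 150), (22, 149), (26, 149), (30, 154), (34, 153), (38, 154), (42, 153), (46, 153), (50, 152), (54, 157), (58, 152), (62, 175), (66, 156), (70, 233), (74, 233), (78, 233), (82, 233), (86, 234), (90, 234), (94, 234), (98, 234), (102, 234), (106, 235), (110, 235), (114, 235), (118, 235), (122, 235), (126, 235), (130, 236), (134, 235), (138, 235), (142, 235), (146, 235), (150, 236), (154, 236), (158, 236), (162, 236), (166, 236), (170, 235), (174, 235), (178, 235), (182, 235), (186, 234), (190, 235), (194, 234), (198, 234), (202, 235), (206, 235), (210, 236), (214, 235), (218, 235), (222, 235), (226, 234), (230, 234), (234, 234), (238, 234), (242, 233), (246, 233), (250, 232), (254, 232), (258, 232), (262, 231), (266, 208), (270, 64), (274, 231), (278, 161), (282, 165), (286, 165), (290, 165), (294, 167), (298, 164), (302, 165), (306, 160), (310, 156), (314, 159), (318, 164), (322, 163), (326, 157), (330, 51), (334, 31), (338, 10), (342, 7), (346, 9)]
```

```bash
python3 - <<'E'
from h import *
np.set_printoptions(precision=1,suppress=True,linewidth=200)
w=dict(np.load("w5.npz")); g=w["img"].astype(float).mean(2)
W=lambda x,y,z:onz(w,[x,y],z)[:2]
th=np.radians(-11.7); u=np.array([np.cos(th),np.sin(th)]); v=np.array([-u[1],u[0]])
L,Rr=[],[]
for r in range(85,262,6):
    b=np.where(g[r,35:160]>198)[0]+35; L.append(W(b[0]-.5,r,16)); Rr.append(W(b[-1]+.5,r,16))
N,F=[],[]
for c in range(80,135,4):
    b=np.where(g[230:300,c]>200)[0]+230; N.append(W(c,b[-1]+.5,16))
    b=np.where(g[50:90,c]>200)[0]+50; F.append(W(c,b[0]-.5,3)); 
for n,A,ax in(("L",L,v),("R",Rr,v),("N",N,u),("F",F,u)):
    A=np.array(A); d=A@ax; o=A@(u if ax is v else v); k=np.polyfit(o,d,1); print(n,np.median(d),d.std(),"slope deg",np.degrees(np.arctan(k[0])))
print("nominal", np.array([504,322])@u,np.array([504,322])@v)
E
```

```text
L 457.9225432687818 0.41423254819794736 slope deg -0.3379052814100851
R 375.8812688194298 0.29992875995403123 slope deg -0.17445864294601354
N 325.3050367651007 0.018508809180749628 slope deg -0.06356439457873413
F 531.9378144095082 0.21031094258048333 slope deg 0.3296720676446255
nominal 428.2307874485729 417.5145418798909
```

```bash
python3 - <<'E'
from h import *
np.set_printoptions(precision=1,suppress=True)
w=dict(np.load("w4.npz")); th=np.radians(-11.7)
for c in((176.7,47.5),(382.8,47.5)):
    d=onz(w,c,250)[:2]-np.array([509.8,321.7]); print(d[0]*np.cos(th)+d[1]*np.sin(th), -d[0]*np.sin(th)+d[1]*np.cos(th))
P=[];
for _ in range(3): P.append(np.r_[ctrl.sense()["eef_pos"],yawx()]); ctrl.capture("wrist")
P=np.mean(P,0); print(P)
plan(P[:3],P[3],(503.9,321.4,215),-11.9)
E
```

```text
88.05272570498514 27.412025351702155
88.10062611183623 -28.13431234436561
[475.3 154.8 215.1 -11.7]
head -11.68 shift [  -5.7 -169.     0.1] head -11.9 shift [  -6.3 -168.9    0.1] az 0.0039
```

Request:
send_rows(
  targets=[
    [1,-0.0019,-0.0563,0,0,0,0],
    [1,-0.0019,-0.0563,0,0,0,0],
    [1,-0.0019,-0.0564,0,0,0,0.004],
    [1,0,0,0,0,0,0],
    [1,0,0,0.05,0,0,0],
    [1,0,0,0.05,0,0,0],
    [1,0,0,0.04,0,0,0],
    [1,0,0,0,0,0,0],
    [1,0,0,0,0,0,0],
    [1,0,0,0,0,0,0],
  ],
)

```text
time_s: 23.35
eef_pos: [504.9, 321.7, 77.2]
ee_rot: [-0.001, 0.995, -0.104, 0.002]
force: [0.1, 0.9, -5.1]
grip_width: 0.666
grip_force: 68.3
```

```bash
python3 - <<'E'
from h import *
P=[];
for _ in range(3): P.append(np.r_[ctrl.sense()["eef_pos"],yawx()]); ctrl.capture("wrist")
P=np.mean(P,0); print(ctrl.sense()["force"])
go(503.9,321.4,33,-11.9)
E
```

```text
[ 0.10999053 -0.71770538 -3.72848444]
pos [504.3 321.6  76.1] head -11.9 | shift before turn mm [-0.4  0.3 43.1] | after turn [-0.4  0.3 43.1] | turn az -0.0001 tilt [ 1.6e-03  6.0e-04 -1.0e+00]
```

Request:
send_rows(
  targets=[
    [1,0,0,0.025,0,0,0],
    [1,0,0,0.016,0,0,0],
    [1,0,0,0.001,0,0,0],
    [1,0,0,0.001,0,0,0],
    [1,0,0,0.001,0,0,0],
    [1,0,0,0.001,0,0,0],
    [1,0,0,0,0,0,0],
    [1,0,0,0,0,0,0],
    [1,0,0,0,0,0,0],
    [1,0,0,0,0,0,0],
  ],
)

```text
time_s: 24.75
eef_pos: [504.0, 321.5, 30.2]
ee_rot: [-0.0, 0.995, -0.104, 0.0]
force: [-0.5, 0.2, -3.6]
grip_width: 0.668
grip_force: 68.6
```

Not in contact yet (force is still −3.6 N), so I'll go lower in 0.5–1 mm steps.

Request:
send_rows(
  targets=[
    [1,0,0,0.0005,0,0,0],
    [1,0,0,0.0005,0,0,0],
    [1,0,0,0.0005,0,0,0],
    [1,0,0,0.0005,0,0,0],
    [1,0,0,0,0,0,0],
    [1,0,0,0,0,0,0],
    [1,0,0,0,0,0,0],
    [1,0,0,0,0,0,0],
    [1,0,0,0,0,0,0],
    [1,0,0,0,0,0,0],
  ],
)

```text
time_s: 26.0
eef_pos: [504.0, 321.6, 30.1]
ee_rot: [0.0, 0.995, -0.104, 0.0]
force: [-6.4, -2.4, 15.6]
grip_width: 0.671
grip_force: 71.3
```

Request:
send_rows(
  targets=[
    [0,0,0,0,0,0,0],
    [-0.6,0,0,0,0,0,0],
    [-1,0,0,-0.01,0,0,0],
    [-1,0,0,-0.055,0,0,0],
    [-1,0,0,-0.055,0,0,0],
    [-1,0,0,-0.055,0,0,0],
    [-1,0,0,-0.055,0,0,0],
    [-1,0,0,-0.04,0,0,0],
    [-1,0,0,0,0,0,-0.104],
    [-1,0,0,0,0,0,-0.104],
  ],
)

```text
time_s: 27.25
eef_pos: [503.9, 321.4, 299.1]
ee_rot: [-0.0, 1.0, 0.002, 0.001]
force: [-0.2, -0.1, -0.2]
grip_width: 0.999
grip_force: 0.0
```

```bash
python3 - <<'E'
from h import *
go(480,20,300,0)
p=ctrl.capture("top"); save(p,"top6")
for _ in range(2):
  print(ctrl.landmark_of("long_carton_c",p)[:2], ctrl.boxes_of("long_carton_c",p)[:2]) if _==0 else None
E
```

```text
pos [503.9 321.4 299.1] head 0.2 | shift before turn mm [-24.9 301.3  -1.1] | after turn [-23.9 301.4  -1.1] | turn az 0.0035 tilt [ 1.4e-03  5.0e-04 -1.0e+00]
[{'point': [138.7, 225.3], 'score': 0.61}] [{'extent': [117.1, 191.1, 44.7, 66.9], 'score': 0.58}]
```

```bash
cat >> h.py <<'E'
def card(w,z,near,name=None):
    """top-face rectangle of the cardboard blob near world point"""
    hsv=cv2.cvtColor(w["img"],cv2.COLOR_RGB2HSV); m=((hsv[...,0]>8)&(hsv[...,0]<40)&(hsv[...,1]>45)&(hsv[...,2]>60)).astype(np.uint8)
    m=cv2.morphologyEx(m,cv2.MORPH_CLOSE,np.ones((5,5))); n,l,s,c=cv2.connectedComponentsWithStats(m)
    u=proj(w,near).astype(int); k=l[u[1],u[0]]; k=k or 1+np.argmax(s[1:,4])
    c=max(cv2.findContours((l==k).astype(np.uint8),0,2)[0],key=len)[:,0,:]
    X=np.array([onz(w,q,z)[:2] for q in c],np.float32); r=cv2.minAreaRect(X); print(u,s[k],r)
    return X
E
python3 - <<'E'
from h import *
w=ctrl.capture("wrist"); save(w,"w6")
X=card(w,63,(503.9,321.4,63)); h=np.radians(-11.9); a=X-[503.9,321.4]; x=a@[np.cos(h),np.sin(h)]; y=a@[-np.sin(h),np.cos(h)]
print(x.min(),x.max(),y.min(),y.max())
for q in np.percentile(x,[5,50,95]): s=abs(x-q)<8; print(q,y[s].min(),y[s].max())
E
```

```text
[279 165] [ 238   71   89  178 8374] ((502.67584228515625, 321.9714660644531), (58.31953048706055, 180.9393310546875), 78.11683654785156)
-91.78295567734126 89.16051941382824 -28.875434867735702 29.46513491719859
-90.67210799131355 -28.50270885192753 29.303059585137312
31.900125766279505 -28.43254414864632 29.348477586724503
88.43190005353368 -28.375995096164463 29.46513491719859
```

Request:
send_rows(
  targets=[
    [-1,-0.004,0.0502,0,0,0,0.0035],
    [-1,-0.004,0.0502,0,0,0,0],
    [-1,-0.004,0.0502,0,0,0,0],
    [-1,-0.004,0.0502,0,0,0,0],
    [-1,-0.004,0.0502,0,0,0,0],
    [-1,-0.004,0.0502,0,0,0,0],
    [-1,0,0,0,0,0,0],
    [-1,0,0,0,0,0,0],
    [-1,0,0,0,0,0,0],
    [-1,0,0,0,0,0,0],
  ],
)

```text
time_s: 28.7
eef_pos: [479.1, 21.1, 298.0]
ee_rot: [-0.0, 1.0, -0.001, -0.0]
force: [-0.2, 0.3, 0.0]
grip_width: 0.998
grip_force: 0.0
```

```bash
python3 - <<'E'
from h import *
w=ctrl.capture("wrist"); save(w,"w7"); np.savez("w7.npz",**{k:w[k] for k in("img","camera_matrix","R","t")})
card(w,53,(515,72,53)); card(w,47,(515,-43,47))
go(515,72,15,0)
E
```

```text
[230 128] [  496     0    64   175 10024] ((554.3563842773438, -229.51864624023438), (170.58160400390625, 66.2548599243164), 9.37183666229248)
[340 128] [ 311   73   60  105 4854] ((515.9844970703125, -41.20257568359375), (57.9577522277832, 106.95539855957031), 89.85515594482422)
pos [479.1  21.  298. ] head -0.13 | shift before turn mm [ 35.8 -51.1 283. ] | after turn [ 35.9 -51.  283. ] | turn az -0.0023 tilt [-1.e-04  1.e-04 -1.e+00]
```

```bash
cat > m.py <<'E'
from h import *
def card2(w,z,near,half=(100,50),s0=25):
    hsv=cv2.cvtColor(w["img"],cv2.COLOR_RGB2HSV); m=((hsv[...,0]>8)&(hsv[...,0]<45)&(hsv[...,1]>s0)&(hsv[...,2]>60)).astype(np.uint8)
    ys,xs=np.where(m>0); X=np.array([onz(w,(x,y),z)[:2] for x,y in zip(xs,ys)]); d=abs(X-np.array(near[:2])); X=X[(d[:,0]<half[0])&(d[:,1]<half[1])]
    for t in(0,.3): print(len(X),np.percentile(X,[t,100-t],axis=0).round(1).tolist(),cv2.minAreaRect(X.astype(np.float32)))
    return X
E
python3 - <<'E'
from m import *
w=dict(np.load("w7.npz"))
card2(w,53,(515,72)); card2(w,47,(515,-43))
E
```

```text
6241 [[416.2, 29.9], [610.8, 111.4]] ((510.540771484375, 75.2862777709961), (80.41529846191406, 195.46656799316406), 83.12891387939453)
6241 [[440.6, 40.9], [587.8, 101.4]] ((510.540771484375, 75.2862777709961), (80.41529846191406, 195.46656799316406), 83.12891387939453)
5230 [[429.3, -70.2], [606.1, 3.0]] ((518.0670776367188, -34.54684066772461), (176.73077392578125, 73.2075424194336), 0.7809143662452698)
5230 [[462.5, -69.8], [568.5, -12.5]] ((518.0670776367188, -34.54684066772461), (176.73077392578125, 73.2075424194336), 0.7809143662452698)
```

Request:
send_rows(
  targets=[
    [-1,0.0177,-0.0256,0.03,0,0,-0.002],
    [-1,0.0177,-0.0256,0.03,0,0,0],
    [-1,0,0,0.055,0,0,0],
    [-1,0,0,0.055,0,0,0],
    [-1,0,0,0.055,0,0,0],
    [-1,0,0,0.04,0,0,0],
    [-1,0,0,0.017,0,0,0],
    [-1,0,0,0,0,0,0],
    [0.5,0,0,0,0,0,0],
    [1,0,0,0,0,0,0],
  ],
  squeeze=40,
)

```text
time_s: 30.0
eef_pos: [515.6, 71.4, 17.7]
ee_rot: [0.0, 1.0, -0.001, 0.002]
force: [-0.4, 0.2, 4.9]
grip_width: 0.674
grip_force: 43.4
```

Request:
send_rows(
  targets=[
    [1,0,0,0,0,0,0],
    [1,0,0,0,0,0,0],
    [1,0,0,-0.01,0,0,0],
    [1,0,0,-0.04,0,0,0],
    [1,0,0,-0.05,0,0,0],
    [1,0,0,-0.03,0,0,0],
    [1,0,0,0,0,0,-0.16],
    [1,0,0,0,0,0,0],
    [1,0,0,0,0,0,0],
    [1,0,0,0,0,0,0],
  ],
)

```text
time_s: 31.25
eef_pos: [514.4, 71.4, 145.8]
ee_rot: [-0.0, 0.997, 0.078, -0.0]
force: [0.0, -0.6, -2.6]
grip_width: 0.674
grip_force: 44.3
```

```bash
python3 - <<'E'
from h import *
s=ctrl.sense();print(s['grip_width'],s['force'])
go(569.7,-269.7,146,9.2)
w=ctrl.capture("wrist"); np.savez("w8.npz",**{k:w[k] for k in("img","camera_matrix","R","t")})
E
```

```text
0.6735213285279977 [ 0.04506507 -0.62894842 -2.55800394]
pos [514.4  71.4 145.8] head 9.0 | shift before turn mm [ 1.200e+00  3.456e+02 -3.000e-01] | after turn [ 0.000e+00  3.456e+02 -3.000e-01] | turn az -0.0035 tilt [-7.e-04  1.e-04 -1.e+00]
```

Request:
send_rows(
  targets=[
    [1,0,0.0494,0,0,0,-0.0035],
    [1,0,0.0494,0,0,0,0],
    [1,0,0.0494,0,0,0,0],
    [1,0,0.0494,0,0,0,0],
    [1,0,0.0494,0,0,0,0],
    [1,0,0.0494,0,0,0,0],
    [1,0,0.0492,0,0,0,0],
    [1,0,0,0,0,0,0],
    [1,0,0,0,0,0,0],
    [1,0,0,0,0,0,0],
  ],
)

```text
time_s: 32.55
eef_pos: [570.3, -268.5, 146.1]
ee_rot: [-0.0, 0.997, 0.082, -0.0]
force: [0.3, -0.7, -1.9]
grip_width: 0.672
grip_force: 44.7
```

```bash
python3 - <<'E'
from m import *
w=dict(np.load("w8.npz")); h=np.radians(9.0)
hsv=cv2.cvtColor(w["img"],cv2.COLOR_RGB2HSV); m=((hsv[...,0]>8)&(hsv[...,0]<45)&(hsv[...,1]>25)&(hsv[...,2]>60))
ys,xs=np.where(m); X=np.array([onz(w,(x,y),181.5)[:2] for x,y in zip(xs,ys)])-[514.4,71.4]
a=X@[np.cos(h),np.sin(h)]; b=X@[-np.sin(h),np.cos(h)]; k=(abs(b)<22)&(a>0)&(a<100); 
print("far",[np.percentile(a[k&(abs(b-q)<4)],99.5).round(1) for q in(-20,-12,0,12,20)]); k=(a>10)&(a<60)&(abs(b)<45); print("sides",np.percentile(b[k],[.5,99.5]))
go(569.7,-269.7,36,9.2)
E
```

```text
far [np.float64(73.0), np.float64(73.0), np.float64(73.3), np.float64(73.3), np.float64(73.0)]
sides [-44.65321132  28.57261171]
pos [ 570.3 -268.5  146.1] head 9.35 | shift before turn mm [ -0.7   1.2 110.1] | after turn [ -0.7   1.2 110.1] | turn az 0.0026 tilt [-3.e-04  4.e-04 -1.e+00]
```

Request:
send_rows(
  targets=[
    [1,-0.0005,0.0006,0.045,0,0,0.001],
    [1,0,0,0.04,0,0,0],
    [1,0,0,0.02,0,0,0],
    [1,0,0,0.002,0,0,0],
    [1,0,0,0.001,0,0,0],
    [1,0,0,0.001,0,0,0],
    [1,0,0,0.001,0,0,0],
    [1,0,0,0,0,0,0],
    [1,0,0,0,0,0,0],
    [1,0,0,0,0,0,0],
  ],
)

```text
time_s: 33.8
eef_pos: [569.8, -270.3, 36.1]
ee_rot: [0.0, 0.997, 0.081, 0.0]
force: [-0.2, -0.7, -1.9]
grip_width: 0.674
grip_force: 44.6
```

```bash
python3 -c "
from h import *
go(569.7,-269.7,34,9.2);print(ctrl.sense()['force'])"
```

```text
pos [ 569.8 -270.3   36.1] head 9.24 | shift before turn mm [-0.  -0.7  2.1] | after turn [-0.  -0.7  2.1] | turn az 0.0007 tilt [ 0. -0. -1.]
[-0.23521144 -0.74558054 -1.8650841 ]
```

Request:
send_rows(
  targets=[
    [1,0,-0.0006,0.0005,0,0,0],
    [1,0,0,0.0005,0,0,0],
    [1,0,0,0.0005,0,0,0],
    [1,0,0,0.0005,0,0,0],
    [1,0,0,0,0,0,0],
    [1,0,0,0,0,0,0],
    [1,0,0,0,0,0,0],
    [1,0,0,0,0,0,0],
    [1,0,0,0,0,0,0],
    [1,0,0,0,0,0,0],
  ],
)

```text
time_s: 35.05
eef_pos: [569.7, -269.8, 34.7]
ee_rot: [0.0, 0.997, 0.081, -0.0]
force: [-4.4, 1.7, 5.8]
grip_width: 0.673
grip_force: 45.6
```

Request:
send_rows(
  targets=[
    [0,0,0,0,0,0,0],
    [-0.6,0,0,0,0,0,0],
    [-1,0,0,-0.01,0,0,0],
    [-1,0,0,-0.055,0,0,0],
    [-1,0,0,-0.055,0,0,0],
    [-1,-0.015,0,-0.055,0,0,0],
    [-1,-0.015,0,-0.055,0,0,0],
    [-1,0,0,-0.03,0,0,0],
    [-1,0,0,0,0,0,0],
    [-1,0,0,0,0,0,0],
  ],
)

```text
time_s: 36.3
eef_pos: [539.9, -274.4, 293.1]
ee_rot: [-0.001, 0.997, 0.081, -0.001]
force: [-0.2, 0.1, -1.3]
grip_width: 1.002
grip_force: 0.0
```

```bash
python3 - <<'E'
from m import *
w=ctrl.capture("wrist"); save(w,"w9")
def loc(z,h=9.2,c=(569.7,-269.7)):
    hh=np.radians(h); hsv=cv2.cvtColor(w["img"],cv2.COLOR_RGB2HSV); g=w["img"]
    m=((hsv[...,0]>8)&(hsv[...,0]<45)&(hsv[...,1]>25)&(hsv[...,2]>60))
    ys,xs=np.where(m); X=np.array([onz(w,(x,y),z)[:2] for x,y in zip(xs,ys)])-c
    return X@[np.cos(hh),np.sin(hh)],X@[-np.sin(hh),np.cos(hh)],hsv[ys,xs]
a,b,_=loc(20); k=(abs(a)<120)&(abs(b)<60)
print("board x",[np.percentile(a[k&(abs(b-q)<4)],[.5,99.5]).round(1).tolist() for q in(-38,38)],"y",[np.percentile(b[k&(abs(a-q)<4)],[.5,99.5]).round(1).tolist() for q in(-90,90)])
# carton edges: profiles of top-face plane along y and x
H=np.array([569.7,-269.7]); t=np.radians(9.2);u=np.array([np.cos(t),np.sin(t)]);v=np.array([-u[1],u[0]])
def prof(o,d,rng,z):
    out=[]
    for r in rng:
        X=H+o+d*r; q=proj(w,(*X,z)); out.append(cv2.getRectSubPix(w["img"],(3,3),(float(q[0]),float(q[1]))).mean((0,1)).astype(int).tolist())
    return list(zip(np.round(rng,1).tolist(),out))
for n,o,d,c in(("+y",u*30,v,29),("-y",u*30,v,-29),("+x",v*20,u,72.5),("-x",v*20,u,-72.5)):print(n,prof(o,d,np.arange(c-6,c+7,1.5),70))
go(480,-43,300,0)
E
```

```text
board x [[-103.6, 105.1], [-103.7, 105.9]] y [[-44.7, 46.3], [-44.0, 46.0]]
+y [(23.0, [242, 203, 129]), (24.5, [243, 201, 128]), (26.0, [242, 198, 124]), (27.5, [240, 197, 125]), (29.0, [238, 199, 132]), (30.5, [241, 212, 148]), (32.0, [243, 223, 157]), (33.5, [243, 228, 163]), (35.0, [243, 231, 167])]
-y [(-35.0, [176, 138, 93]), (-33.5, [180, 142, 95]), (-32.0, [184, 145, 97]), (-30.5, [184, 145, 97]), (-29.0, [180, 139, 91]), (-27.5, [194, 150, 94]), (-26.0, [212, 167, 104]), (-24.5, [228, 186, 117]), (-23.0, [241, 205, 129])]
+x [(66.5, [241, 204, 128]), (68.0, [241, 201, 127]), (69.5, [235, 190, 119]), (71.0, [233, 199, 134]), (72.5, [241, 224, 158]), (74.0, [241, 225, 160]), (75.5, [241, 226, 160]), (77.0, [241, 226, 160]), (78.5, [241, 226, 160])]
-x [(-78.5, [166, 129, 86]), (-77.0, [165, 129, 86]), (-75.5, [165, 129, 86]), (-74.0, [156, 118, 77]), (-72.5, [151, 110, 68]), (-71.0, [154, 110, 67]), (-69.5, [155, 110, 66]), (-68.0, [168, 123, 74]), (-66.5, [194, 147, 90])]
pos [ 539.9 -274.3  292.7] head 9.24 | shift before turn mm [ -22.  -237.9   -6.9] | after turn [ -59.9 -231.3   -6.8] | turn az 0.1613 tilt [-0.0018  0.0015 -1.    ]
```

Request:
send_rows(
  targets=[
    [-1,0,0,0,0,0,0.156],
    [-1,-0.006,-0.0578,0,0,0,0],
    [-1,-0.006,-0.0578,0,0,0,0],
    [-1,-0.006,-0.0578,0,0,0,0],
    [-1,-0.006,-0.0578,0,0,0,0],
    [-1,0,0,0.055,0,0,0],
    [-1,0,0,0.055,0,0,0],
    [-1,0,0,0.055,0,0,0],
    [-1,0,0,0.013,0,0,0],
    [-1,0,0,0,0,0,0],
  ],
)

```text
time_s: 37.6
eef_pos: [515.1, -43.6, 116.4]
ee_rot: [-0.0, 1.0, 0.003, -0.0]
force: [-0.5, 0.1, 0.9]
grip_width: 1.002
grip_force: 0.0
```

```bash
python3 -c "
from h import *
ctrl.capture('wrist');go(515.7,-43.1,14.5,0.2)"
```

```text
pos [515.7 -43.8 117.5] head 0.3 | shift before turn mm [ -0.2  -0.7 103. ] | after turn [ -0.2  -0.7 103. ] | turn az 0.0017 tilt [ 1.9e-03 -6.0e-04 -1.0e+00]
```

Request:
send_rows(
  targets=[
    [-1,0,-0.0005,0.045,0,0,0],
    [-1,0,0,0.04,0,0,0],
    [-1,0,0,0.0155,0,0,0],
    [-1,0,0,0,0,0,0],
    [0.5,0,0,0,0,0,0],
    [1,0,0,0,0,0,0],
    [1,0,0,0,0,0,0],
    [1,0,0,0,0,0,0],
    [1,0,0,0,0,0,0],
    [1,0,0,0,0,0,0],
  ],
  squeeze=40,
)

```text
time_s: 38.9
eef_pos: [515.8, -43.2, 17.1]
ee_rot: [0.0, 1.0, 0.003, 0.001]
force: [-0.7, 0.5, 7.6]
grip_width: 0.624
grip_force: 42.8
```

Request:
send_rows(
  targets=[
    [1,0,0,-0.01,0,0,0],
    [1,0,0,-0.04,0,0,0],
    [1,0,0,-0.05,0,0,0],
    [1,0,0,-0.04,0,0,0],
    [1,0,0,0,0,0,-0.156],
    [1,0,0,0,0,0,0],
    [1,0,0,0,0,0,0],
    [1,0,0,0,0,0,0],
    [1,0,0,0,0,0,0],
    [1,0,0,0,0,0,0],
  ],
)

```text
time_s: 40.15
eef_pos: [514.9, -43.0, 155.4]
ee_rot: [-0.0, 0.997, 0.08, -0.0]
force: [-0.4, 0.6, -0.7]
grip_width: 0.623
grip_force: 43.2
```

```bash
python3 - <<'E'
from m import *
s=ctrl.sense();print(s['grip_width'],s['force'])
go(569.7,-269.4,155,9.2)
w=ctrl.capture("wrist"); h=np.radians(yawx()); c=s["eef_pos"]
hsv=cv2.cvtColor(w["img"],cv2.COLOR_RGB2HSV); m=((hsv[...,0]>8)&(hsv[...,0]<45)&(hsv[...,1]>25)&(hsv[...,2]>60))
ys,xs=np.where(m); X=np.array([onz(w,(x,y),c[2]-12+44)[:2] for x,y in zip(xs,ys)])-c[:2]
a=X@[np.cos(h),np.sin(h)]; b=X@[-np.sin(h),np.cos(h)]; k=(abs(b)<22)&(a>0)&(a<100); 
print("far",[np.percentile(a[k&(abs(b-q)<4)],99.5).round(1) for q in(-20,-12,0,12,20)])
E
```

```text
0.6233509991873232 [-0.43373287  0.59861675 -0.70150609]
pos [514.9 -43.  155.4] head 9.21 | shift before turn mm [ 17.9 232.3   0.4] | after turn [ 17.9 232.3   0.4] | turn az 0.0002 tilt [-3.e-04  1.e-04 -1.e+00]
far [np.float64(80.9), np.float64(75.0), np.float64(79.0), np.float64(82.9), np.float64(80.2)]
```

Request:
send_rows(
  targets=[
    [1,0.0036,0.0465,0,0,0,0],
    [1,0.0036,0.0465,0,0,0,0],
    [1,0.0036,0.0465,0,0,0,0],
    [1,0.0036,0.0465,0,0,0,0],
    [1,0.0035,0.0463,0,0,0,0],
    [1,0,0,0,0,0,0],
    [1,0,0,0.035,0,0,0],
    [1,0,0,0.025,0,0,0],
    [1,0,0,0,0,0,0],
    [1,0,0,0,0,0,0],
  ],
)

```text
time_s: 41.45
eef_pos: [570.4, -269.3, 96.9]
ee_rot: [0.001, 0.997, 0.081, 0.001]
force: [0.4, 0.1, -2.1]
grip_width: 0.624
grip_force: 43.3
```

```bash
python3 -c "
from h import *
ctrl.capture('wrist');ctrl.capture('wrist');go(569.7,-269.4,84,9.2);print(ctrl.sense()['force'])"
```

```text
pos [ 570.4 -269.6   97. ] head 9.25 | shift before turn mm [-0.7 -0.3 13. ] | after turn [-0.7 -0.3 13. ] | turn az 0.0009 tilt [ 0.0019 -0.0014 -1.    ]
[ 0.44126463 -0.9432749  -1.33705744]
```

Request:
send_rows(
  targets=[
    [1,-0.0004,0,0.007,0,0,0],
    [1,0,0,0.002,0,0,0],
    [1,0,0,0.001,0,0,0],
    [1,0,0,0.0005,0,0,0],
    [1,0,0,0.0005,0,0,0],
    [1,0,0,0.0005,0,0,0],
    [1,0,0,0,0,0,0],
    [1,0,0,0,0,0,0],
    [1,0,0,0,0,0,0],
    [1,0,0,0,0,0,0],
  ],
)

```text
time_s: 42.8
eef_pos: [569.5, -269.5, 84.2]
ee_rot: [0.0, 0.997, 0.081, 0.0]
force: [-1.4, 0.6, 0.9]
grip_width: 0.624
grip_force: 43.6
```

Request:
send_rows(
  targets=[
    [1,0,0,0.0005,0,0,0],
    [1,0,0,0.0003,0,0,0],
    [1,0,0,0,0,0,0],
    [1,0,0,0,0,0,0],
    [1,0,0,0,0,0,0],
    [0.2,0,0,0,0,0,0],
    [-0.4,0,0,0,0,0,0],
    [-1,0,0,0,0,0,0],
    [-1,0,0,-0.01,0,0,0],
    [-1,0,0,-0.05,0,0,0],
  ],
)

```text
time_s: 44.05
eef_pos: [568.4, -268.8, 141.8]
ee_rot: [-0.002, 0.997, 0.08, -0.002]
force: [0.9, -0.6, -0.3]
grip_width: 0.999
grip_force: 0.0
```

Request:
send_rows(
  targets=[
    [-1,0,0,-0.055,0,0,0],
    [-1,-0.015,0,-0.055,0,0,0],
    [-1,-0.015,0,-0.055,0,0,0],
    [-1,0,0,-0.02,0,0,0],
    [-1,0,0,0,0,0,0],
    [-1,0,0,0,0,0,0],
    [-1,0,0,0,0,0,0],
    [-1,0,0,0,0,0,0],
    [-1,0,0,0,0,0,0],
    [-1,0,0,0,0,0,0],
  ],
)

```text
time_s: 45.3
eef_pos: [539.9, -274.3, 328.1]
ee_rot: [-0.0, 0.997, 0.081, -0.0]
force: [-0.6, 0.6, 0.2]
grip_width: 0.997
grip_force: 0.0
```

```bash
python3 - <<'E'
from m import *
w=ctrl.capture("wrist"); save(w,"w10"); print(ctrl.sense()["eef_pos"])
H=np.array([569.7,-269.7]); t=np.radians(9.2);u=np.array([np.cos(t),np.sin(t)]);v=np.array([-u[1],u[0]])
for n,o,d,c in(("+y",u*30,v,27),("+y",-u*30,v,27),("-y",u*30,v,-27),("-y",-u*30,v,-27),("+x",v*18,u,52.5),("-x",v*18,u,-52.5)):
    s=[]
    for r in np.arange(c-8,c+9,1.):
        q=proj(w,(*(H+o+d*r),114)); s.append(int(cv2.getRectSubPix(w["img"],(1,1),(float(q[0]),float(q[1])))[0,0].astype(int).sum()))
    print(n,c-8,s)
for n in("top","scene"):
  p=ctrl.capture(n); save(p,n+"F")
  for k,z in(("short_carton_c",92),("mid_carton_c",45),("long_carton_c",33),("ink_a",0),("core",0),("tape",0),("jar",0),("tin",0)):
    print(n,k,[(round(r["score"],2),onz(p,r["point"],z)[:2].round(0).tolist()) for r in ctrl.landmark_of(k,p)[:2]])
E
```

```text
[ 539.86848381 -274.27564575  328.19448211]
+y 19 [575, 583, 583, 578, 568, 562, 569, 566, 528, 599, 631, 640, 648, 649, 648, 652, 651]
+y 19 [306, 310, 314, 321, 319, 317, 324, 316, 287, 309, 365, 381, 456, 546, 582, 622, 626]
-y -35 [367, 407, 403, 412, 420, 430, 437, 435, 437, 455, 513, 513, 551, 545, 561, 575, 574]
-y -35 [367, 416, 424, 433, 443, 449, 459, 460, 403, 329, 352, 361, 351, 348, 352, 358, 360]
+x 44.5 [574, 573, 575, 575, 577, 578, 584, 553, 516, 576, 583, 585, 583, 585, 586, 587, 588]
-x -60.5 [357, 342, 337, 339, 372, 498, 552, 558, 460, 363, 331, 328, 329, 328, 327, 327, 326]
top short_carton_c [(0.7, [575.0, -278.0]), (0.59, [732.0, -379.0])]
top mid_carton_c [(0.68, [564.0, -274.0]), (0.63, [567.0, -265.0])]
top long_carton_c [(0.63, [506.0, 322.0])]
top ink_a [(0.74, [760.0, 166.0]), (0.69, [767.0, 8.0])]
top core [(0.88, [767.0, -160.0]), (0.34, [573.0, -269.0])]
top tape [(0.87, [322.0, 266.0])]
top jar []
top tin [(0.39, [321.0, 270.0])]
scene short_carton_c [(0.98, [778.0, -348.0]), (0.75, [809.0, -122.0])]
scene mid_carton_c [(0.9, [575.0, -263.0])]
scene long_carton_c [(0.55, [504.0, 325.0])]
scene ink_a [(0.84, [754.0, 166.0])]
scene core [(0.97, [767.0, -167.0]), (0.62, [757.0, 168.0])]
scene tape [(0.73, [315.0, 257.0])]
scene jar [(0.97, [317.0, -216.0])]
scene tin [(0.97, [583.0, -470.0])]
```

Short-carton edges fall at ±27 mm and ±52.5 mm about the board centre, so it is centred and aligned; the bystanders have not moved. Handing in.

```bash
python3 -c "
from h import *
print(ctrl.finish_job())"
```

```text
the job is handed in; nothing more can be done
None
```

The long carton lies in the tray (about 1 mm off centre). The mid and short cartons are restacked on the board within about 2 mm of centre, short on top, and the job was handed in at about 46 s with the gripper clear.

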